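# Gauge the post socket of the pale hat block

## Task

Take the bore gauge from its black stand, lower its nose into the socket of the pale hat block and press it down until its foot is fully home, so that the plungers spring out against the socket wall and lock. Then draw it straight out and stand it upright in its black stand again, let go, with the plungers still showing the width of the socket.

Things in the scene. Friction and masses are not known exactly. Their poses are not given: they have to be found in the camera images.
- gauge: Bore gauge, upright, 0.24 kg: wooden handle 24 mm wide, from 24 to 104 mm above the origin (grip at about 65); brass collar 34 mm wide, 18 to 24 mm above; foot, a disc 78 mm wide, 6 mm thick; steel nose 18 mm wide, down to 40 mm below the origin. Origin on the axis, at the underside of the relaxed foot; z up along the handle. It hangs in its stand by the foot, nose in the well.
- foot (a joint): How far the sprung aluminium foot is pushed up the gauge, m: 0 relaxed, 0.012 fully home at the collar (about 15 N; more is no use). Past about 6 mm the plungers begin to spring out until they meet a wall, all the way by 12 mm. On lifting the foot drops back but the plungers stay locked; nothing draws them in again, so press it only in the right socket.
- pale_block: Hat block of pale wood, fixed, flat side up: round, 124 mm wide, 90 mm high. In the middle of its top is the socket to gauge: round, 38 mm wide, 60 mm deep, upright. Origin on the socket's axis at the block's underside, on the bench; z up. A dark brown block of the same shape with a narrower socket stands near by: not that one.
- stand: The gauge's stand, fixed: black cylinder 112 mm wide, 70 mm high, with a round upright well 58 mm wide and 64 mm deep in its top. Origin on its axis at its underside, on the bench; z up. With the gauge in it, the gauge's origin is 66 to 70 mm above this origin, as the foot gives a little under the weight.
- tip_a (a point): Outer end of the brass plunger on the gauge's +y side, 26 mm below the gauge's origin. Drawn in it lies 10 mm from the gauge's axis, fully out 28 mm.
- tip_b (a point): Outer end of the opposite plunger, on the gauge's -y side. The distance between the tips is the reading: 20 mm at the start, 38 mm after gauging the pale block (a little less if the nose stood off centre).
Not all that is in view belongs to the job. There is more than one size of the pale_block; the one meant has the size given above.

How it is judged (in metres and radians):
On the way, in this order (a step that is already met when the one before it is completed fails the run):
1. the gauge's nose is in the pale block's socket, its plungers still drawn in (horizontal distance between gauge and pale_block below 0.013 m and z of gauge in the frame of pale_block below 0.115 m and angle between gauge's own z axis and vertical below 0.2 rad and distance between tip_a and tip_b below 0.024 m), for 0.02 s.
2. with the nose in that socket the plungers have sprung out against its wall (horizontal distance between gauge and pale_block below 0.013 m and z of gauge in the frame of pale_block below 0.094 m and distance between tip_a and tip_b between 0.032 and 0.042 m), for 0.1 s.
At the end, for the whole second after the job is handed in: The gauge stands at rest and released in its black stand, upright within 10 degrees, its axis within 20 mm of the stand's, its origin 60 to 76 mm above the stand's underside, and its plunger tips 32 to 42 mm apart (horizontal distance between gauge and stand below 0.02 m and z of gauge in the frame of stand between 0.06 and 0.076 m and angle between gauge's own z axis and vertical below 0.17 rad and distance between tip_a and tip_b between 0.032 and 0.042 m and linear speed of gauge below 0.03 m/s); the robot touches nothing.
It also fails if it takes over 54 s, if anything falls off the work surface, if the arm or the gripper's body presses on something with over 40 N, if the wrist force passes 120 N, or if a joint passes its speed limit or range.

## Robot

A 6-joint arm with a two-finger parallel gripper is mounted at the origin on the work surface. World frame = base frame: x ahead of the robot, y to its left, z up, the work surface at z = 0. Lengths are in mm, angles in rad, forces in N, time in s.
With the tool pointing down it reaches from about 300 to 775 mm from the base axis. Payload 14.6 kg.
Tool frame: the origin (TCP) lies between the finger pads; the fingertips stand 19 mm ahead of it and the grasp point (between the pads) is the TCP; z points along the fingers, y is the line along which they close (so a half turn about z gives the same grasp; the last joint's range is limited). The gripper opens to 94 mm and grips with 3 to 60 N. Pads are 16 mm wide; open, the fingers measure 119 mm over their backs; the gripper's body (75 mm by 177 mm) begins 78 mm behind the grasp point.
Start: joints at [1.158, 0.3, 1.521, -0, 1.321, -0.067], TCP at [186.419, 517.433, 188.246] pointing down, gripper open.
Joint ranges: [-3.03, 3.03], [-0.79, 2.21], [0.23, 2.52], [-1.04, 4.18], [0, 3.07], [-2.55, 2.55]. Speed limits (rad/s): [2.22, 2.22, 2.57, 3.14, 3.14, 3.14].

## Interface

Orientations are given as [roll, pitch, yaw] about the fixed x, y, z axes, in that order (R = Rz(yaw) Ry(pitch) Rx(roll)).
In Python, from cell import monitor, imaging, job, find_in, trace gives the robot as it stands. The module is installed in compiled form; this text tells all that it offers.
- The arm moves only by the tool arm_command, never from a script. Its argument "steps" is a list of rows, each a list of 5 numbers: the opening, from 0 (shut) to 1 (fully open), then the shift along the tool's x, y, z in mm, then the turn about the tool's z in degrees. In form: [[gripper, dx, dy, dz, turn], ...]. A call has 1 to 20 rows; each row is the pose to reach, as a shift and turn from the pose commanded when the call began, along the tool's axes at that moment; what a row does not reach only later rows make up. A row lasts 1/8 s, in which the tool goes at most 62.5 mm and 10.7 degrees, less where a joint would pass 70% of its speed; a pose out of reach is approached as far as the arm can. A call with a gripper value outside its range is refused whole. The fingers move at their own pace and stop on an object; "force" is the grip in N (left out, the last holds). Time passes only in rows, so rows that repeat a pose let the fingers close. It gives the time, the measured TCP pose, the force, the opening and the grip force at its end, in the units of the state.
- monitor.read_state(): the state, without advancing time (a new reading comes with each control period).
- imaging.camera(name): name is "scene" or "top" or "wrist"; returns a dict with "img" (420x560x3 uint8, red, green, blue), "mtx" (3x3 intrinsics, pixels), "view" (4x4, takes a point from world to camera coordinates). Camera axes: x right, y down, z forward; pixel columns grow to the right and rows downward; lengths in mm; the calibration is good to about 2 mm. A picture is of the moment at which its call begins. There is no depth.
- job.sign_off(): hands the job in; it is judged then, once.
Trained networks look in a picture, given as the dict that the camera call returned (one of the last four; its "shot" number tells which), for a name from the list of things; names that differ only in an ending like _2 or _b are one class to them, and where a whole thing is asked for, a point or a joint stands for the part that bears it (a point fixed in the world has none). Each returns a list of dicts, best first, with "p" (0 to 1); they miss things now and then, are a little off and sometimes report something else, mostly with a low value. They report only what shows in the picture. A call takes as long as a camera call. They do not tell look-alikes from the thing itself.
- find_in(picture, target): "rect" ([centre column, centre row, width, height] in pixels, round what is visible of it).
- trace(picture, target): "region" (420x560 bool, what is visible of it) and "rect" ([centre column, centre row, width, height] in pixels, round what is visible of it).
The state is a dict: "clock": time; "joints": joint angles; "qd": joint speeds; "effort": joint torques, N m; "eef_pos": TCP position; "eef_rot": TCP orientation; "wrist_force": force on the tool from outside, world axes, zero at the start; "moment": the same for the moment, N m; "finger_gap": finger opening in mm; "finger_force": force on a finger pad.
Only numpy, scipy, OpenCV 4.12 (cv2) and the standard library are available. Lean on these libraries where they do the work, as an engineer would, in place of code of your own. Each camera call takes 0.05 s, during which the arm holds its last target. There are 200 camera calls.

## Working session

There is one attempt and no reset: what is moved stays moved. The work goes in short steps, Python scripts to look and compute and a tool call to move; the robot and the scene stay as the last step left them, time stands still between calls to the robot, and variables do not carry over. Pictures are saved under pics/ and viewed, at most 10 in all, crops included, and the job is handed in when it is done.

Besides the shell and the picture viewer there is one more tool, called after "Request:" as name([rows], argument=value, ...), one row to a line, values as JSON. arm_command: Moves the arm, as the interface text tells. Its arguments: {"type":"object","properties":{"steps":{"type":"array","items":{"type":"array","items":{"type":"number"}}},"force":{"type":"number"}},"required":["steps"]}

```bash
mkdir -p pics; cat > h.py <<'E'
import numpy as np, cv2
from cell import monitor, imaging, job, find_in, trace
def save(c,n): cv2.imwrite('pics/'+n,c['img'][:,:,::-1])
def pix2w(c,u,v,z):
    R=c['view'][:3,:3];t=c['view'][:3,3]
    d=R.T@np.linalg.inv(c['mtx'])@np.array([u,v,1.]);o=-R.T@t
    return o+d*(z-o[2])/d[2]
def proj(c,p):
    q=c['view'][:3,:3]@np.array(p,float)+c['view'][:3,3];q=c['mtx']@q
    return q[:2]/q[2]
E
python3 - <<'E'
from h import *
a=imaging.camera('top');b=imaging.camera('scene')
cv2.imwrite('pics/1.png',cv2.resize(np.hstack([a['img'],b['img']])[:,:,::-1],(800,300)))
save(a,'top0.png')
for n,c in(('top',a),('scene',b)):
  print(n,c['mtx'][0,0],-c['view'][:3,:3].T@c['view'][:3,3])
  for t in('gauge','pale_block','stand'):
    for r in find_in(c,t): print(t,round(r['p'],2),np.round(r['rect']))
print(monitor.read_state())
E
```

```text
top 468.95282063830484 [ 413.17486804   28.456415   1142.56756433]
gauge 0.69 [408. 207.  40.  29.]
pale_block 0.97 [144. 135.  47.  50.]
pale_block 0.74 [400. 292.  49.  40.]
pale_block 0.7 [286. 203.  54.  59.]
stand 0.58 [405. 210.  53.  53.]
scene 453.36893599056 [1236.49036627  213.6592696   739.82210294]
gauge 0.73 [136. 181.  39.  51.]
pale_block 0.9 [180. 156.  42.  46.]
pale_block 0.72 [422. 334.  64.  71.]
pale_block 0.71 [260. 231.  61.  73.]
stand 0.72 [140. 205.  58.  52.]
{'clock': 0.4, 'joints': array([ 1.15840453e+00,  2.99969158e-01,  1.52111024e+00, -7.47090130e-06,
        1.32068697e+00, -6.65722424e-02]), 'qd': array([ 0.00131422, -0.00076792, -0.00141349, -0.0007785 ,  0.00206063,
       -0.00069597]), 'effort': array([ 1.16314284e-03, -5.31202984e+01, -3.52603018e+01,  7.08007836e-02,
        2.20356288e-02, -4.86429064e-05]), 'eef_pos': array([186.39985433, 517.39020558, 188.16095537]), 'eef_rot': array([-3.14141885e+00, -4.33354862e-06,  2.79577494e+00]), 'wrist_force': array([-0.44444245,  0.33719044, -0.68423147]), 'moment': array([0.01160694, 0.03808226, 0.00621131]), 'finger_force': 0.0, 'finger_gap': 93.84025226100479}
```

View pics/1.png

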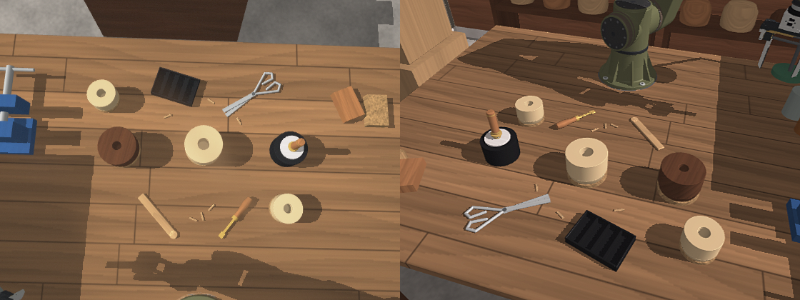

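View pics/top0.png

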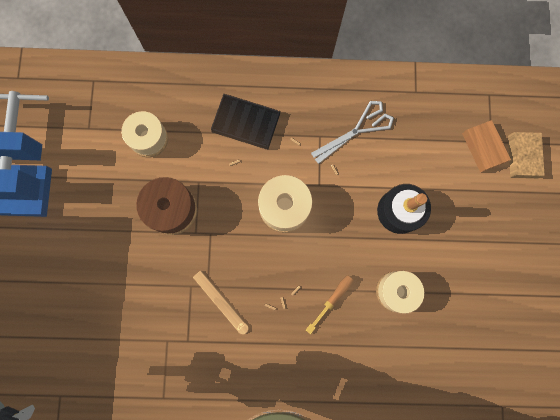

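```bash
python3 - <<'E'
from h import *
a=imaging.camera('top');w=imaging.camera('wrist')
S=pix2w(a,404,209,70);P=pix2w(a,284.5,202.5,90)
print('stand',S,'pale',P)
for z in(74,92,172):print(proj(a,[S[0],S[1],z]))
for n in('stand','pale_block','gauge'):
  for r in trace(a,n):
    m=r['region'].astype(np.uint8);ys,xs=np.nonzero(m);print(n,round(r['p'],2),r['rect'],xs.mean(),ys.mean(),m.sum(), xs.min(),xs.max(),ys.min(),ys.max())
hsv=cv2.cvtColor(a['img'],cv2.COLOR_RGB2HSV)
m=((hsv[...,1]<40)&(hsv[...,2]>170)); m[:180]=0;m[240:]=0;m[:,:370]=0;m[:,440:]=0
ys,xs=np.nonzero(m);print('foot',xs.min(),xs.max(),ys.min(),ys.max());F=pix2w(a,(xs.min()+xs.max())/2,(ys.min()+ys.max())/2,74);print(F)
for z in(74,92,172):print(proj(a,[F[0],F[1],z]))
s=monitor.read_state();e=s['eef_pos'];R=w['view'][:3,:3];o=-R.T@w['view'][:3,3]
from scipy.spatial.transform import Rotation as Ro
T=Ro.from_euler('xyz',s['eef_rot']).as_matrix();print('wristcam in tool',T.T@(o-e),T.T@R.T,w['mtx']);print(T)
cv2.imwrite('pics/2.png',cv2.resize(a['img'][150:270,230:450,::-1],None,fx=3.5,fy=3.5,interpolation=cv2.INTER_CUBIC))
E
```

```text
stand [ 593.41148658 -273.2294415    70.        ] pale [596.34438179   5.98624872  90.        ]
[404.47806194 208.72940892]
[406.67292585 207.4870791 ]
[417.37827696 201.4276707 ]
stand 0.74 [405.6, 210.1, 52.9, 47.9] 399.46915725456125 210.31537793223285 1151 378 431 184 233
pale_block 0.89 [144.1, 135.4, 47.2, 50.1] 144.86754551161332 133.88010043942248 1593 122 167 111 156
pale_block 0.72 [286.2, 201.4, 54.8, 57.1] 284.3988269794721 202.96648512777546 2387 258 311 175 231
pale_block 0.66 [401.0, 291.9, 47.7, 38.7] 399.61346633416457 291.4071072319202 1604 376 423 271 312
gauge 0.81 [408.8, 209.6, 34.9, 28.7] 409.19589977220954 205.31890660592256 878 393 426 190 222
foot 392 424 190 222
[ 600.10332036 -281.55394678   74.        ]
[408. 206.]
[410.25063077 204.71392019]
[421.22676165 198.44182061]
wristcam in tool [ 6.88932776e+01 -8.44285225e-02 -1.96636151e+02] [[ 6.18754997e-05 -9.70663271e-01 -2.40442947e-01]
 [ 9.99999931e-01  1.47924919e-04 -3.39830263e-04]
 [ 3.65428258e-04 -2.40442910e-01  9.70663213e-01]] [[350.28676759   0.         276.49874086]
 [  0.         350.28676759 209.80938993]
 [  0.           0.           1.        ]]
[[-9.40802886e-01  3.38954171e-01 -1.09133321e-05]
 [ 3.38954171e-01  9.40802886e-01 -7.86753337e-07]
 [ 1.00006210e-05 -4.43929926e-06 -1.00000000e+00]]
```

View pics/2.png

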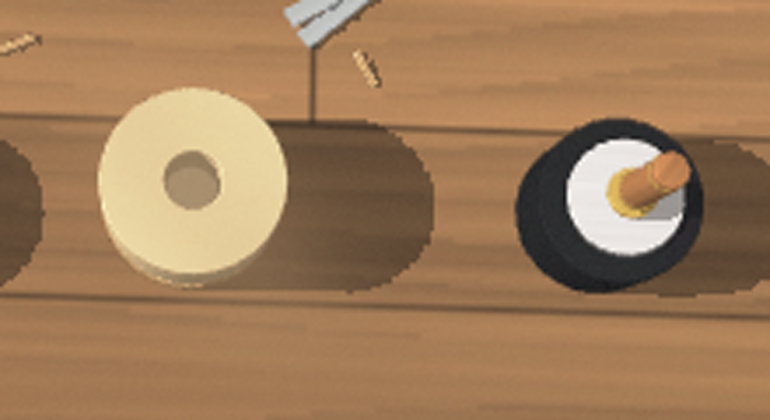

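Request:
arm_command([
  [1, 0, 0, -60, 0],
  [1, -660, -613, -82, 70],
  [1, -660, -613, -82, 70],
  [1, -660, -613, -82, 70],
  [1, -660, -613, -82, 70],
  [1, -660, -613, -82, 70],
  [1, -660, -613, -82, 70],
  [1, -660, -613, -82, 70],
  [1, -660, -613, -82, 70],
  [1, -660, -613, -82, 70],
  [1, -660, -613, -82, 70],
  [1, -660, -613, -82, 70],
  [1, -660, -613, -82, 70],
  [1, -660, -613, -82, 70],
  [1, -660, -613, -82, 70],
  [1, -660, -613, -82, 70],
  [1, -660, -613, -82, 70],
  [1, -660, -613, -82, 70],
  [1, -660, -613, -82, 70],
], force=50)

```text
clock: 3.02
eef_pos: [599.5, -282.1, 270.9]
eef_rot: [3.141, 0.0, 1.575]
wrist_force: [-1.0, -0.0, 0.1]
finger_gap: 93.5
finger_force: 0.0
```

```bash
python3 - <<'E'
from h import *
w=imaging.camera('wrist');save(w,'3.png');s=monitor.read_state();print(s['clock'],s['eef_pos'],s['eef_rot'])
for n in('gauge','stand'):
  for r in trace(w,n):print(n,r['p'],r['rect'])
for p in([600,-283,172],[600,-283,74],[600,-281,70]):print(proj(w,p))
E
```

```text
3.075 [ 599.51706376 -282.15330756  270.86632369] [3.14098208e+00 2.95025901e-04 1.57497767e+00]
gauge 0.7 [277.5, 187.1, 67.8, 72.6]
stand 0.66 [275.0, 184.6, 98.3, 93.9]
[276.44057168 206.26348583]
[276.36636001 186.39983811]
[276.37136643 184.06916321]
```

View pics/3.png

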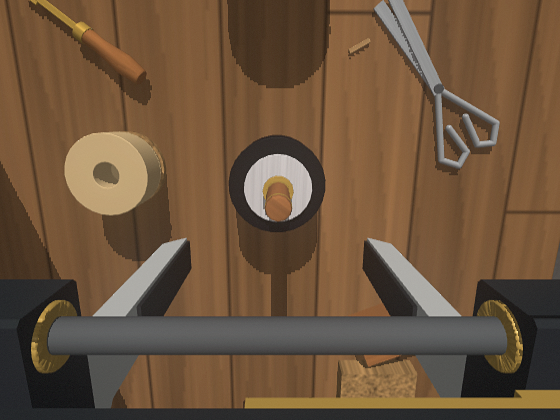

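Request:
arm_command([
  [1, -2, 1, 50, 0],
  [1, -2, 1, 100, 0],
  [1, -2, 1, 125, 0],
  [1, -2, 1, 137, 0],
  [1, -2, 1, 137, 0],
  [0, -2, 1, 137, 0],
  [0, -2, 1, 137, 0],
  [0, -2, 1, 137, 0],
  [0, -2, 1, 137, 0],
  [0, -2, 1, 137, 0],
  [0, -2, 1, 137, 0],
  [0, -2, 1, 137, 0],
], force=50)

```text
clock: 4.68
eef_pos: [600.6, -285.0, 133.3]
eef_rot: [3.142, 0.0, 1.574]
wrist_force: [-0.3, 1.1, 0.4]
finger_gap: 27.2
finger_force: 0.0
```

Request:
arm_command([
  [0, 0, 0, 0, 0],
  [0, 0, 0, 0, 0],
  [0, 0, 0, 0, 0],
])

```text
clock: 5.05
eef_pos: [600.6, -285.0, 133.3]
eef_rot: [3.141, 0.0, 1.574]
wrist_force: [0.3, -1.0, 0.9]
finger_gap: 23.4
finger_force: 50.0
```

Request:
arm_command([
  [0, 0, 0, -10, 0],
  [0, 0, 0, -30, 0],
  [0, 0, 0, -60, 0],
  [0, 0, 0, -90, 0],
  [0, 0, 0, -102, 0],
  [0, 20, 0, -102, 0],
  [0, 60, 0, -102, 0],
  [0, 100, 0, -102, 0],
  [0, 140, 0, -102, 0],
  [0, 180, 0, -102, 0],
  [0, 220, 0, -102, 0],
  [0, 250, -1, -102, 0],
  [0, 275, -2, -102, 0],
  [0, 287, -2, -102, 0],
  [0, 290, -2, -102, 0],
  [0, 290, -2, -102, 0],
  [0, 290, -2, -102, 0],
])

```text
clock: 7.18
eef_pos: [597.6, 4.3, 235.1]
eef_rot: [-3.141, 0.0, 1.573]
wrist_force: [-0.5, -0.3, -2.8]
finger_gap: 23.2
finger_force: 50.0
```

```bash
python3 - <<'E'
from h import *
w=imaging.camera('wrist');a=imaging.camera('scene');t=imaging.camera('top')
im=np.hstack([w['img'][100:400,130:430],a['img'][130:330,180:380].repeat(1,0) if 0 else cv2.resize(a['img'][120:320,170:370],(300,300))])[:,:,::-1];cv2.imwrite('pics/4.png',im)
s=monitor.read_state();print(s['clock'],s['eef_pos'],s['eef_rot'],s['finger_gap'],s['wrist_force'])
for n in('gauge','pale_block'):
  for r in trace(w,n):print(n,r['p'],r['rect'])
e=s['eef_pos']
for p in([598,5,90],[598,5+62,90],[598,5-62,90],[598+62,5,90],[598-62,5,90]):print(proj(w,p))
for h in(-65,-105,-59):print('g',proj(w,e+[0,0,h]),proj(a,e+[0,0,h]))
g=find_in(a,'gauge');print([(r['p'],r['rect']) for r in g[:1]])
E
```

```text
7.325 [597.65712625   4.5248876  235.21940361] [3.14158174e+00 2.08576314e-05 1.57337839e+00] 23.300800251417364 [ 0.54379638  0.22403584 -2.24322273]
gauge 0.63 [276.4, 228.8, 101.4, 133.1]
pale_block 0.72 [279.6, 178.7, 121.1, 101.3]
pale_block 0.64 [93.3, 389.4, 18.1, 18.9]
[276.4059493  193.94636148]
[276.56088921 129.98928261]
[276.26373001 252.65254282]
[338.76657111 194.09306164]
[214.02745209 193.79961927]
g [275.95701024 214.96124085] [261.99392734 181.27791208]
g [276.01485128 203.42276416] [262.31031231 196.57145032]
g [275.94687019 216.98403969] [261.94474079 178.90031372]
[(0.92, [259.9, 167.8, 39.5, 67.3])]
```

View pics/4.png

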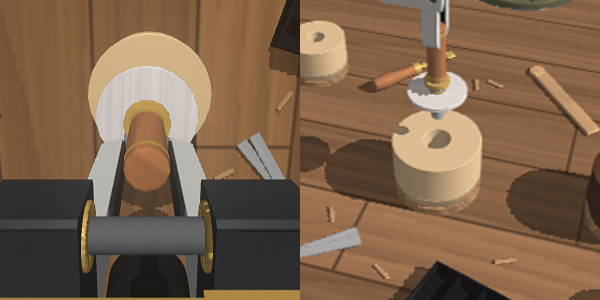

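Request:
arm_command([
  [0, -1, 3, 0, 0],
  [0, -1, 3, 15, 0],
  [0, -1, 3, 35, 0],
  [0, -1, 3, 50, 0],
  [0, -1, 3, 62, 0],
  [0, -1, 3, 70, 0],
  [0, -1, 3, 70, 0],
  [0, -1, 3, 70, 0],
])

```text
clock: 8.48
eef_pos: [600.9, 4.0, 165.8]
eef_rot: [3.141, 0.0, 1.574]
wrist_force: [0.2, -0.0, -2.8]
finger_gap: 22.8
finger_force: 50.0
```

```bash
python3 - <<'E'
from h import *
w=imaging.camera('wrist');a=imaging.camera('scene')
im=np.hstack([w['img'][100:400,130:430],cv2.resize(a['img'][140:260,200:320],(300,300))])[:,:,::-1];cv2.imwrite('pics/5.png',im)
s=monitor.read_state();print(s['clock'],s['eef_pos'],s['wrist_force'],s['moment'])
E
```

```text
8.575 [600.86327958   4.00670723 165.80065908] [-0.52884682 -0.75778642 -2.33904177] [-0.05611448  0.02729169  0.00644243]
```

View pics/5.png

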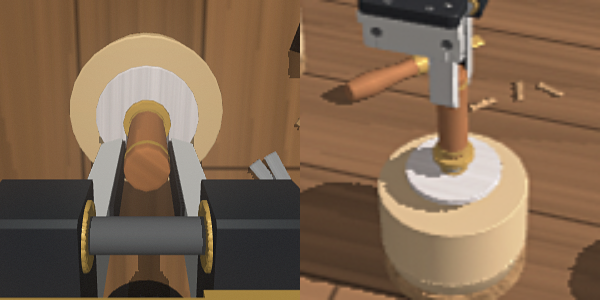

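Request:
arm_command([
  [0, 0, 0, 6, 0],
  [0, 0, 0, 11, 0],
  [0, 0, 0, 15, 0],
  [0, 0, 0, 18, 0],
  [0, 0, 0, 20, 0],
  [0, 0, 0, 20, 0],
])

```text
clock: 9.32
eef_pos: [600.8, 4.0, 146.1]
eef_rot: [3.141, 0.0, 1.574]
wrist_force: [-3.1, -0.3, 7.7]
finger_gap: 23.1
finger_force: 50.0
```

Request:
arm_command([
  [0, 0, 0, 2, 0],
  [0, 0, 0, 3, 0],
  [0, 0, 0, 3, 0],
])

```text
clock: 9.7
eef_pos: [600.9, 4.0, 143.4]
eef_rot: [3.14, 0.0, 1.574]
wrist_force: [-4.1, -0.1, 9.2]
finger_gap: 22.5
finger_force: 50.0
```

Request:
arm_command([
  [0, 0, 0, 1, 0],
  [0, 0, 0, 2, 0],
  [0, 0, 0, 2, 0],
])

```text
clock: 10.07
eef_pos: [601.1, 4.0, 142.4]
eef_rot: [3.139, 0.0, 1.574]
wrist_force: [-7.2, 0.5, 17.6]
finger_gap: 22.8
finger_force: 50.1
```

Request:
arm_command([
  [0, 0, 0, 1, 0],
  [0, 0, 0, 1, 0],
  [0, 0, 0, 1, 0],
])

```text
clock: 10.45
eef_pos: [601.3, 4.0, 142.4]
eef_rot: [3.138, 0.0, 1.574]
wrist_force: [-8.3, 0.2, 25.0]
finger_gap: 23.0
finger_force: 50.1
```

Request:
arm_command([
  [0, 0, 0, -4, 0],
  [0, 0, 0, -12, 0],
  [0, 0, 0, -20, 0],
  [0, 0, 0, -30, 0],
  [0, 0, 0, -40, 0],
  [0, 0, 0, -52, 0],
  [0, 0, 0, -68, 0],
  [0, 0, 0, -84, 0],
  [0, 0, 0, -96, 0],
  [0, 0, 0, -100, 0],
  [0, 0, 0, -100, 0],
  [0, 0, 0, -100, 0],
])

```text
clock: 11.95
eef_pos: [600.5, 4.0, 238.6]
eef_rot: [-3.141, -0.0, 1.574]
wrist_force: [1.2, -0.1, -3.0]
finger_gap: 23.0
finger_force: 50.0
```

```bash
python3 - <<'E'
from h import *
w=imaging.camera('wrist');a=imaging.camera('scene')
im=np.hstack([w['img'][100:400,130:430],cv2.resize(a['img'][120:240,200:320],(300,300))])[:,:,::-1];cv2.imwrite('pics/6.png',im)
s=monitor.read_state();print(s['clock'],s['eef_pos'],s['eef_rot'],s['wrist_force'],s['moment'])
for t in('tip_a','tip_b'):print(t,[(r['p'],r['rect']) for r in find_in(a,t)])
for h in(-65,-91,-105):print(proj(a,s['eef_pos']+[0,0,h]),proj(a,s['eef_pos']+[0,19,h]))
E
```

```text
12.05 [600.49451987   3.98489514 238.73921728] [-3.14075268e+00  7.87668179e-06  1.57401396e+00] [ 0.52770179  0.22845402 -2.44244335] [-0.08122012  0.00276714  0.02227863]
tip_a []
tip_b []
[261.25817158 180.745152  ] [270.7051028  182.56664608]
[261.48189756 190.85281257] [270.73833695 192.67715302]
[261.59866587 196.12825879] [270.75568057 197.95343451]
```

View pics/6.png

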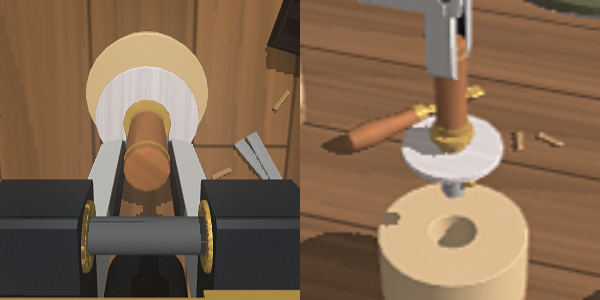

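Request:
arm_command([
  [0, -15, 0, 0, 0],
  [0, -45, 0, 0, 0],
  [0, -85, 0, 0, 0],
  [0, -125, 0, 0, 0],
  [0, -165, 0, 0, 0],
  [0, -205, 0, 0, 0],
  [0, -240, 0, 0, 0],
  [0, -265, 0, 0, 0],
  [0, -280, 0, 0, 0],
  [0, -286, 0, 0, 0],
  [0, -286, 0, 0, 0],
  [0, -286, 0, 0, 0],
  [0, -286, 0, 0, 0],
])

```text
clock: 13.78
eef_pos: [601.7, -281.4, 239.4]
eef_rot: [3.141, 0.0, 1.575]
wrist_force: [-0.4, -0.1, -2.5]
finger_gap: 23.3
finger_force: 50.0
```

```bash
python3 - <<'E'
from h import *
w=imaging.camera('wrist');a=imaging.camera('scene')
im=np.hstack([w['img'][100:400,130:430],cv2.resize(a['img'][130:250,80:200],(300,300))])[:,:,::-1];cv2.imwrite('pics/7.png',im)
s=monitor.read_state();print(s['clock'],s['eef_pos'],s['eef_rot'],s['wrist_force'])
for p in([600.8,-280.5,70],[656.8,-280.5,70],[544.8,-280.5,70],[600.8,-224.5,70]):print(proj(w,p)-[130,100])
E
```

```text
13.875 [ 601.68357296 -281.57841045  239.36859759] [3.14146356e+00 4.63633662e-05 1.57459413e+00] [-0.17936885 -0.01513953 -1.49463685]
[145.10731643  89.31084581]
[197.85617466  89.51935596]
[92.33354059 89.10223717]
[145.28084897  35.40286346]
```

View pics/7.png

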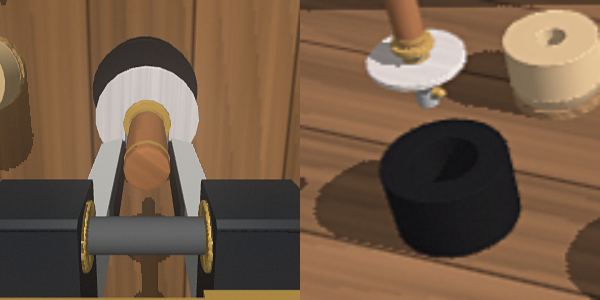

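Request:
arm_command([
  [0, 0, 0, 15, 0],
  [0, 0, 0, 40, 0],
  [0, 0, 0, 65, 0],
  [0, 0, 0, 85, 0],
  [0, 0, 0, 97, 0],
  [0, 0, 0, 103, 0],
  [0, 0, 0, 106, 0],
  [0, 0, 0, 106, 0],
  [0, 0, 0, 106, 0],
])

```text
clock: 15.0
eef_pos: [601.8, -282.1, 133.8]
eef_rot: [3.141, 0.0, 1.574]
wrist_force: [0.3, 0.8, -1.6]
finger_gap: 22.8
finger_force: 50.0
```

Request:
arm_command([
  [0.4, 0, 0, 0, 0],
  [0.5, 0, 0, 0, 0],
  [0.7, 0, 0, 0, 0],
  [0.9, 0, 0, 0, 0],
  [0.9, 0, 0, 0, 0],
  [0.9, 0, 0, 0, 0],
  [0.9, 0, 0, -5, 0],
  [0.9, 0, 0, -20, 0],
  [0.9, 0, 0, -50, 0],
  [0.9, 0, 0, -90, 0],
  [0.9, 0, 0, -130, 0],
  [0.9, 0, 0, -150, 0],
  [0.9, 0, 0, -150, 0],
  [0.9, 0, 0, -150, 0],
])

```text
clock: 16.75
eef_pos: [601.3, -281.9, 282.4]
eef_rot: [-3.14, -0.001, 1.574]
wrist_force: [-0.6, -0.2, -0.8]
finger_gap: 84.6
finger_force: 0.0
```

```bash
python3 - <<'E'
from h import *
w=imaging.camera('wrist');a=imaging.camera('scene')
im=np.hstack([w['img'][100:400,130:430],cv2.resize(a['img'][130:250,80:200],(300,300))])[:,:,::-1];cv2.imwrite('pics/8.png',im)
s=monitor.read_state();print(s['clock'],s['eef_pos'],s['finger_gap'],s['wrist_force'])
E
```

```text
16.85 [ 601.31517086 -281.83711111  282.06795294] 84.47269756647651 [ 0.39600102 -0.14927437 -0.05793723]
```

View pics/8.png

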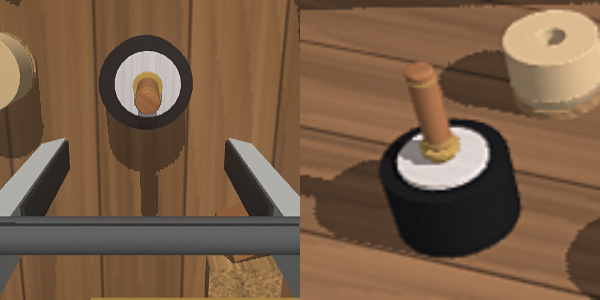

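The gauge stands upright and centred in its stand (wrist crop about (147, 83)), with the gripper clear of it.

```bash
python3 -c "
from h import *
print(job.sign_off())"
```

```text
the job is handed in; nothing more can be done
None
```

I gauged the pale block, returned the gauge upright and released to its black stand, and handed the job in at about 17 s. A plunger showed extended after the pull-out, but I did not measure the 38 mm reading, and the sign-off gave no verdict.

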